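Load the septum vials into the autosampler tray

TASK

Get the round sample tray ready for the autosampler: put the four vials that have a white septum in their cap into the tray's wells, each upright on the floor of the well of its own cap colour. Set them down gently, without dropping them or knocking any vial over, and leave the two solid-capped look-alike vials standing where they are.

Things in the scene. Friction and masses are not known exactly. Their poses are not given: they have to be found in the camera images.
- vial_red: loose upright amber glass sample vial, 40 mm in diameter, 65 mm tall, about 90 g, standing on the table; red screw cap (40 mm in diameter, the upper 19 mm) with a white round septum 24 mm across in the middle of its top. To be loaded. Origin: centre of the underside, z up
- vial_blue: loose upright amber glass sample vial, 40 mm in diameter, 65 mm tall, about 90 g, standing on the table; blue screw cap (40 mm in diameter, the upper 19 mm) with a white round septum 24 mm across in the middle of its top. To be loaded. Origin: centre of the underside, z up
- vial_green: loose upright amber glass sample vial, 40 mm in diameter, 65 mm tall, about 90 g, standing on the table; green screw cap (40 mm in diameter, the upper 19 mm) with a white round septum 24 mm across in the middle of its top. To be loaded. Origin: centre of the underside, z up
- vial_yellow: loose upright amber glass sample vial, 40 mm in diameter, 65 mm tall, about 90 g, standing on the table; yellow screw cap (40 mm in diameter, the upper 19 mm) with a white round septum 24 mm across in the middle of its top. To be loaded. Origin: centre of the underside, z up
- spare_red: look-alike, stays where it is: amber vial of the same size, loose, with a solid red cap, all red on top, no white septum. Origin: centre of the underside, z up
- spare_blue: look-alike, stays where it is: amber vial of the same size, loose, with a solid blue cap, all blue on top, no white septum. Origin: centre of the underside, z up
- well_red: red round well (open cup), fixed, outside 66 mm in diameter, 18 mm tall, inside 58 mm in diameter, inner floor 3 mm above its origin (centre of its underside, z up). Four wells stand, colours in any order, 78 mm from the centre of a fixed round white tray 252 mm in diameter, 12 mm thick; its centre knob tops at 34 mm above the table
- well_blue: blue round well (open cup), fixed, outside 66 mm in diameter, 18 mm tall, inside 58 mm in diameter, inner floor 3 mm above its origin (centre of its underside, z up). Four wells stand, colours in any order, 78 mm from the centre of a fixed round white tray 252 mm in diameter, 12 mm thick; its centre knob tops at 34 mm above the table
- well_green: green round well (open cup), fixed, outside 66 mm in diameter, 18 mm tall, inside 58 mm in diameter, inner floor 3 mm above its origin (centre of its underside, z up). Four wells stand, colours in any order, 78 mm from the centre of a fixed round white tray 252 mm in diameter, 12 mm thick; its centre knob tops at 34 mm above the table
- well_yellow: yellow round well (open cup), fixed, outside 66 mm in diameter, 18 mm tall, inside 58 mm in diameter, inner floor 3 mm above its origin (centre of its underside, z up). Four wells stand, colours in any order, 78 mm from the centre of a fixed round white tray 252 mm in diameter, 12 mm thick; its centre knob tops at 34 mm above the table

How it is judged:
By the outcome, as a careful person would: the job done as asked, in the order asked, and still so for the second after the job is handed in, with the robot touching nothing.
It also fails if it takes over 102 s, if anything falls off the work surface, if the arm or the gripper's body presses on something with over 40 N, if the wrist force passes 120 N, or if a joint passes its speed limit or range.

ROBOT

A 6-joint arm with a two-finger parallel gripper is mounted at the origin on the work surface. World frame = base frame: x ahead of the robot, y to its left, z up, the work surface at z = 0. Lengths are in m, angles in rad, forces in N, time in s.
With the tool pointing down it reaches from about 0.35 to 0.925 m from the base axis. Payload 6.4 kg.
Tool frame: the origin (TCP) lies between the finger pads; the fingertips stand 17 mm ahead of it and the grasp point (between the pads) lies 2 mm behind it (arm.nose_length is the distance from the TCP to the fingertips, in m); z points along the fingers, y is the line along which they close (so a half turn about z gives the same grasp; the last joint's range is limited). The gripper opens to 94 mm and grips with 3 to 60 N. Pads are 16 mm wide; open, the fingers measure 119 mm over their backs; the gripper's body (75 mm by 177 mm) begins 78 mm behind the grasp point.
Start: joints at [-1.329, 0.245, 1.558, -0, 1.339, -0.174], TCP at [0.263, -0.595, 0.222] pointing down, gripper open.
Joint ranges: [-3.13, 3.13], [-1.02, 2.26], [0.13, 2.54], [-0.95, 4.09], [0.21, 2.88], [-2.74, 2.74]. Speed limits (rad/s): [2.57, 2.57, 3.14, 3.14, 3.14, 3.14].

INTERFACE

Orientations are given as a unit quaternion [w, x, y, z].
In Python, from rig import get_state, vision, arm gives the robot as it stands. The module is installed in compiled form; this text tells all that it offers.
- The arm moves only by the tool play_rows, never from a script. Its argument "motion" is a list of rows, each an object of numbers: "tx", "ty", "tz": the shift along the tool's x, y, z each as a share of 0.12 m, from -1 to 1; "wx", "wy", "wz": the turn, a rotation vector about the tool's x, y, z each as a share of 45 degrees, from -1 to 1; "claw": the opening, from -1 (shut) to 1 (fully open). A call has 1 to 8 rows; each row is the pose to reach, as a shift and turn from the pose commanded when the call began, along the tool's axes at that moment; what a row does not reach only later rows make up. A row lasts 1/12 s, in which the tool goes at most 41.7 mm and 7.16 degrees, less where a joint would pass 70% of its speed; a pose out of reach is approached as far as the arm can. A call with a number of a shift or a turn outside -1 to 1 is refused whole. A call with a gripper value outside its range is refused whole. The fingers move at their own pace and stop on an object; "newtons" is the grip in N (left out, the last holds). Time passes only in rows, so rows that repeat a pose let the fingers close. It gives the time, the measured TCP pose, the force, the opening and the grip force at its end, in the units of the state.
- get_state(): the state, without advancing time (a new reading comes with each control period).
- vision.grab_frame(name): name is "scene" or "top"; returns a dict with "pixels" (400x640x3 uint8, blue, green, red), "intrinsics" (3x3 intrinsics, pixels), "rvec" (rotation vector, rad) and "tvec" (3), from world to camera coordinates, as OpenCV has them. Camera axes: x right, y down, z forward; pixel columns grow to the right and rows downward; lengths in m; the calibration is good to about 2 mm. A picture is of the moment at which its call begins. There is no depth.
- arm.sign_off(): hands the job in; it is judged then, once.
The state is a dict: "time_s": time; "joint_pos": joint angles; "qvel": joint speeds; "joint_efforts": joint torques, N m; "ee_pos": TCP position; "ee_rot": TCP orientation; "ft_force": force on the tool from outside, world axes, zero at the start; "wrist_torque": the same for the moment, N m; "gripper_width": opening from 0.0 (shut) to 1.0 (fully open); "finger_force": force on a finger pad.
Only numpy, scipy, OpenCV 4.12 (cv2) and the standard library are available. Lean on these libraries where they do the work, as an engineer would, in place of code of your own. Each camera call takes 0.05 s, during which the arm holds its last target. There are 200 camera calls.

## Working session

There is one attempt and no reset: what is moved stays moved. The work goes in short steps, Python scripts to look and compute and a tool call to move; the robot and the scene stay as the last step left them, time stands still between calls to the robot, and variables do not carry over. Pictures are saved under pics/ and viewed, at most 14 in all, crops included, and the job is handed in when it is done.

Besides the shell and the picture viewer there is one more tool, called after "Call:" as a command line: name --argument value ..., lists and objects as JSON in quotes. play_rows: Moves the arm, as the interface text tells. Shift numbers are shares of 0.12 m and turn numbers shares of 45 degrees, none past 1 either way. Its arguments: {"type":"object","properties":{"motion":{"type":"array","items":{"type":"object","properties":{"tx":{"type":"number","minimum":-1,"maximum":1},"ty":{"type":"number","minimum":-1,"maximum":1},"tz":{"type":"number","minimum":-1,"maximum":1},"wx":{"type":"number","minimum":-1,"maximum":1},"wy":{"type":"number","minimum":-1,"maximum":1},"wz":{"type":"number","minimum":-1,"maximum":1},"claw":{"type":"number"}}}},"newtons":{"type":"number"}},"required":["motion"]}

```bash
mkdir -p pics; python3 - <<'E'
from rig import get_state, vision
import cv2
for n in ("top","scene"):
    f=vision.grab_frame(n); cv2.imwrite(f"pics/{n}0.png",f["pixels"]); print(n,f["intrinsics"],f["rvec"],f["tvec"])
s=get_state(); print(s)
E
```

```text
top [[430.25722521   0.         315.94909852]
 [  0.         430.25722521 192.39291271]
 [  0.           0.           1.        ]] [ 2.13270328 -2.16636725  0.09904446] [0.01558867 0.50956568 0.85372072]
scene [[481.85483009   0.         327.10531688]
 [  0.         481.85483009 205.13273159]
 [  0.           0.           1.        ]] [ 0.83435721  2.49565695 -1.11911625] [ 0.41639891 -0.14756254  1.39102669]
{'time_s': 0.1, 'joint_pos': array([-1.32913521e+00,  2.45723194e-01,  1.55886297e+00, -2.63138050e-05,
        1.33871003e+00, -1.74133747e-01]), 'qvel': array([-0.00022966, -0.0014447 , -0.00228483, -0.00036134,  0.00151062,
        0.00062971]), 'joint_efforts': array([-4.73539658e-04, -4.16920102e+01, -3.15523374e+01,  6.86639012e-02,
        3.10220697e-02, -5.70152702e-05]), 'ee_pos': array([ 0.26240256, -0.59412854,  0.22148466]), 'ee_rot': array([-8.50854594e-04,  9.78466072e-01,  2.06405960e-01, -4.15477728e-05]), 'ft_force': array([ 0.25110197, -0.93589372, -0.73973553]), 'wrist_torque': array([ 0.00609161,  0.01142339, -0.04342579]), 'finger_force': 0.0, 'gripper_width': 0.9977796758183307}
```

View pics/top0.png

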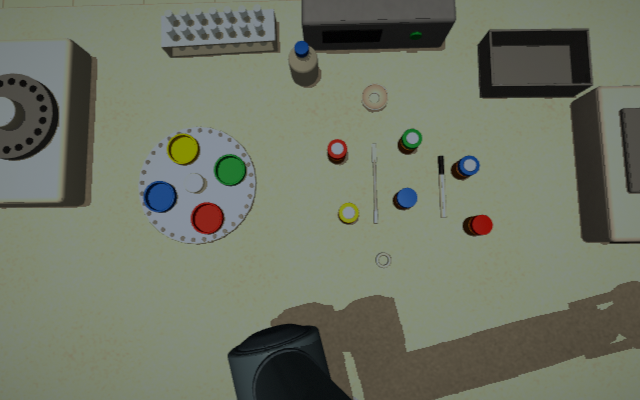

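View pics/scene0.png

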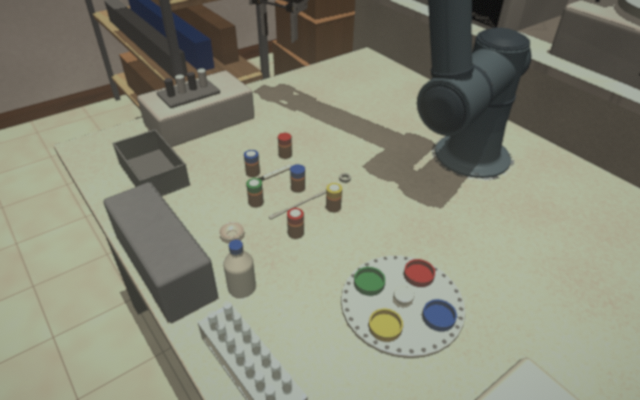

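The top view shows the tray on the left with its wells: yellow (183,150), green (230,170), blue (160,196), red (207,218). The septum vials are red (337,150), green (411,139), blue (468,166) and yellow (348,212). The solid spares are blue (405,198) and red (481,225). The scene view agrees.

```bash
cat > h.py <<'E'
import cv2, numpy as np
from rig import vision, get_state
def plane(f,uv,z):
    R=cv2.Rodrigues(np.array(f["rvec"],float))[0]; t=np.ravel(f["tvec"])
    p=cv2.undistortPoints(np.array([[uv]],float),np.array(f["intrinsics"],float),None).ravel()
    c=-R.T@t; d=R.T@np.array([p[0],p[1],1]); return (c+d*(z-c[2])/d[2])[:2]
def blob(img,uv,r):
    "centre of the saturated cap's hull, and of the unsaturated hole in it"
    u,v=map(int,uv); hsv=cv2.cvtColor(img,cv2.COLOR_BGR2HSV)[v-r:v+r+1,u-r:u+r+1]
    return hsv,u-r,v-r
def septum(img,uv,r=6):
    hsv,u0,v0=blob(img,uv,r); yy,xx=np.mgrid[-r:r+1,-r:r+1]
    w=np.clip(120-hsv[...,1].astype(float),0,80)*(hsv[...,2]>120)*(xx**2+yy**2<=r*r)
    ys,xs=np.mgrid[0:2*r+1,0:2*r+1]; return (w*xs).sum()/w.sum()+u0,(w*ys).sum()/w.sum()+v0
def sat(img,uv,r,hue):
    hsv,u0,v0=blob(img,uv,r)
    dh=np.abs((hsv[...,0].astype(int)-hue+90)%180-90)
    m=((hsv[...,1]>110)&(dh<14)&(hsv[...,2]>60)).astype(np.uint8)
    n,l,s,_=cv2.connectedComponentsWithStats(m); k=1+np.argmax(s[1:,4])
    pts=cv2.findNonZero((l==k).astype(np.uint8)); (e,ax,_)=cv2.fitEllipse(cv2.convexHull(pts))
    return (e[0]+u0,e[1]+v0),ax
E
python3 - <<'E'
from h import *
V=dict(red=((337,150),(296,214)),green=((411,139),(255,184)),blue=((468,166),(251,154)),yellow=((348,212),(334,188)))
S=dict(blue=((405,198),),red=((481,225),))
W=dict(yellow=((183,150),(386,324)),green=((230,170),(370,280)),blue=((160,196),(440,314)),red=((207,218),(419,272)))
hue=dict(red=0,green=65,blue=110,yellow=28)
T,C=[vision.grab_frame(n) for n in("top","scene")]
for k,(a,b) in V.items():
    p=septum(T["pixels"],a); c,ax=sat(T["pixels"],a,14,hue[k])
    q=septum(C["pixels"],b,7)
    print(k,np.round(p,1),plane(T,p,.065).round(4),"cap",plane(T,c,.065).round(4),np.round(ax,1),"scene",np.round(q,1),plane(C,q,.065).round(4))
for k,(a,) in S.items(): c,ax=sat(T["pixels"],a,14,hue[k]); print("spare",k,plane(T,c,.06).round(4))
w={}
for k,(a,b) in W.items():
    c,ax=sat(T["pixels"],a,22,hue[k]); d,ax2=sat(C["pixels"],b,24,hue[k]); w[k]=plane(T,c,.03)
    print("well",k,np.round(c,1),np.round(ax,1),w[k].round(4),"scene",np.round(ax2,1),plane(C,d,.03).round(4))
m=np.mean(list(w.values()),0); print("tray",m,{k:round(float(np.linalg.norm(x-m)),4) for k,x in w.items()})
def up(f,x0,x1,y0,y1): return f["pixels"][y0:y1,x0:x1]
E
```

```text
red [337. 149.] [ 0.592  -0.0363] cap [ 0.5929 -0.0362] [19.1 19.6] scene [295.1 212.4] [ 0.5917 -0.0338]
green [411.5 138.2] [ 0.6109 -0.185 ] cap [ 0.6114 -0.1854] [18.6 19.5] scene [254.3 182.2] [ 0.6094 -0.1826]
blue [468.7 165.3] [ 0.5542 -0.2947] cap [ 0.555  -0.2953] [19.2 20. ] scene [250.8 152.1] [ 0.5513 -0.2968]
yellow [348.1 212.1] [ 0.4657 -0.0556] cap [ 0.4648 -0.056 ] [20.1 20.6] scene [334.  186.4] [ 0.4628 -0.0554]
spare blue [ 0.4935 -0.1718]
spare red [ 0.4381 -0.3151]
well yellow [182.1 148.2] [30.  31.7] [0.6078 0.2868] scene [22.9 32.1] [0.6136 0.2952]Traceback (most recent call last):
  File "<stdin>", line 14, in <module>
  File "h.py", line 19, in sat
    n,l,s,_=cv2.connectedComponentsWithStats(m); k=1+np.argmax(s[1:,4])
                                                     ~~~~~~~~~^^^^^^^^^
    return _wrapfunc(a, 'argmax', axis=axis, out=out, **kwds)
    return bound(*args, **kwds)
ValueError: attempt to get argmax of an empty sequence
```

```bash
sed -i 's/dh<14/dh<22/; s/>110)/>90)/; s/>60)/>20)/' h.py
python3 - <<'E'
from h import *
W=dict(yellow=((183,150),(386,324)),green=((230,170),(370,280)),blue=((160,196),(440,314)),red=((207,218),(419,272)))
hue=dict(red=0,green=65,blue=110,yellow=28)
T,C=[vision.grab_frame(n) for n in("top","scene")]
w={}
for k,(a,b) in W.items():
    print(cv2.cvtColor(T["pixels"],cv2.COLOR_BGR2HSV)[a[1],a[0]],cv2.cvtColor(C["pixels"],cv2.COLOR_BGR2HSV)[b[1],b[0]])
    for f,p,r in((T,a,22),(C,b,24)):
        h=int(cv2.cvtColor(f["pixels"],cv2.COLOR_BGR2HSV)[p[1],p[0]][0])
        c,ax=sat(f["pixels"],p,r,h); x=plane(f,c,.03)
        print("well",k,np.round(c,1),np.round(ax,1),x.round(4))
        if f is T: w[k]=x
m=np.mean(list(w.values()),0); print("tray",m,{k:(round(float(np.linalg.norm(x-m)),4),round(float(np.degrees(np.arctan2(*(x-m)[::-1]))),1)) for k,x in w.items()})
E
```

```text
[ 32 255 142] [ 28 125 173]
well yellow [182.8 148.8] [30.9 32.8] [0.6065 0.2854]
well yellow [385.4 324.1] [30.2 33.3] [0.6117 0.2941]
[ 65 185 117] [ 61  94 130]
well green [229.4 169.5] [30.9 31.8] [0.5606 0.1867]
well green [369.  281.2] [16.1 26.3] [0.5678 0.1967]
[107 199 131] [110 123 135]
well blue [159.3 196.3] [31.5 33.2] [0.5071 0.3321]
well blue [438.4 315. ] [20.9 32.9] [0.5152 0.3401]
[  3 209 138] [  2 149 159]
well red [206.7 217.8] [31.5 32.9] [0.4611 0.2326]
well red [419.4 271.5] [24.3 30.3] [0.4651 0.2401]
tray [0.53381851 0.25919077] {'yellow': (0.0772, 19.8), 'green': (0.0773, -69.7), 'blue': (0.0777, 110.1), 'red': (0.0774, -159.9)}
```

Call:
play_rows --motion '[{"tx": 0.3,"wz": 0.15,"claw": 1},{"tx": 0.6,"wz": 0.3,"claw": 1},{"tx": 1,"wz": 0.45,"claw": 1},{"tx": 1,"wz": 0.529,"claw": 1},{"tx": 1,"wz": 0.529,"claw": 1}]' --newtons 20

```text
schema error: expected keys tx, ty, tz, wx, wy, wz, claw
```

Call:
play_rows --motion '[{"tx": 0.3,"ty": -0.3,"claw": 1},{"tx": 0.6,"ty": -0.6,"claw": 1},{"tx": 0.8,"ty": -1,"claw": 1},{"tx": 0.8,"ty": -1,"claw": 1}]'

```text
schema error: expected keys tx, ty, tz, wx, wy, wz, claw
```

```bash
python3 -c "
from rig import get_state
s=get_state(); print(s['time_s'],s['ee_pos'],s['ee_rot'],s['joint_pos'],s['gripper_width'],s['ft_force'])"
```

```text
0.3 [ 0.26253079 -0.59443246  0.22209266] [-3.08567510e-04  9.78467372e-01  2.06401324e-01 -2.69864810e-06] [-1.32907122e+00  2.45330984e-01  1.55819902e+00  1.59057110e-05
  1.33867962e+00 -1.74069880e-01] 1.00142512542947 [-0.89525012 -0.01042166  0.55317088]
```

All keys are required in every row.

Call:
play_rows --motion '[{"tx": 0.3,"ty": 0,"tz": 0,"wx": 0,"wy": 0,"wz": 0.15,"claw": 1},{"tx": 0.6,"ty": 0,"tz": 0,"wx": 0,"wy": 0,"wz": 0.3,"claw": 1},{"tx": 1,"ty": 0,"tz": 0,"wx": 0,"wy": 0,"wz": 0.45,"claw": 1},{"tx": 1,"ty": 0,"tz": 0,"wx": 0,"wy": 0,"wz": 0.529,"claw": 1},{"tx": 1,"ty": 0,"tz": 0,"wx": 0,"wy": 0,"wz": 0.529,"claw": 1}]' --newtons 20

```text
time_s: 0.72
ee_pos: [0.3746, -0.5448, 0.2223]
ee_rot: [-0.0, 1.0, 0.002, 0.0]
ft_force: [0.3, -0.1, -0.6]
gripper_width: 1.002
finger_force: 0.0
```

Call:
play_rows --motion '[{"tx": 0.3,"ty": -0.3,"tz": 0,"wx": 0,"wy": 0,"wz": 0,"claw": 1},{"tx": 0.6,"ty": -0.6,"tz": 0,"wx": 0,"wy": 0,"wz": 0,"claw": 1},{"tx": 0.8,"ty": -1,"tz": 0,"wx": 0,"wy": 0,"wz": 0,"claw": 1},{"tx": 0.8,"ty": -1,"tz": 0,"wx": 0,"wy": 0,"wz": 0,"claw": 1},{"tx": 0.8,"ty": -1,"tz": 0,"wx": 0,"wy": 0,"wz": 0,"claw": 1}]'

```text
time_s: 1.13
ee_pos: [0.4699, -0.4226, 0.2224]
ee_rot: [-0.001, 1.0, 0.003, 0.0]
ft_force: [-0.2, 0.6, 0.1]
gripper_width: 1.003
finger_force: 0.0
```

Call:
play_rows --motion '[{"tx": 0.25,"ty": -0.33,"tz": 0.2,"wx": 0,"wy": 0,"wz": 0,"claw": 1},{"tx": 0.5,"ty": -0.66,"tz": 0.4,"wx": 0,"wy": 0,"wz": 0,"claw": 1},{"tx": 0.7,"ty": -1,"tz": 0.6,"wx": 0,"wy": 0,"wz": 0,"claw": 1},{"tx": 0.7,"ty": -1,"tz": 0.8,"wx": 0,"wy": 0,"wz": 0,"claw": 1},{"tx": 0.7,"ty": -1,"tz": 0.8,"wx": 0,"wy": 0,"wz": 0,"claw": 1},{"tx": 0.7,"ty": -1,"tz": 0.8,"wx": 0,"wy": 0,"wz": 0,"claw": 1}]'

```text
time_s: 1.63
ee_pos: [0.5505, -0.3045, 0.1228]
ee_rot: [-0.002, 1.0, 0.001, -0.003]
ft_force: [-0.8, -0.5, 0.1]
gripper_width: 1.004
finger_force: 0.0
```

```bash
python3 -c "
from h import *
T=vision.grab_frame('top'); C=vision.grab_frame('scene')
a=cv2.resize(T['pixels'][100:250,300:500],None,fx=3,fy=3); b=cv2.resize(C['pixels'][90:240,180:380],None,fx=3,fy=3)[:150]
cv2.imwrite('pics/a1.png',a)
s=get_state(); print(s['time_s'],s['ee_pos'],s['ee_rot'],s['joint_pos'],s['gripper_width'],s['ft_force'])"
```

```text
1.7333 [ 0.55180965 -0.30795665  0.12715488] [ 5.24702916e-04  9.99999852e-01 -1.09037254e-04  9.16154061e-05] [-6.87877353e-01  3.01120155e-01  1.67318469e+00 -7.55430307e-04
  1.16648016e+00  8.83433947e-01] 1.0028845476361556 [-0.13100418 -0.39452561 -0.03359224]
```

View pics/a1.png

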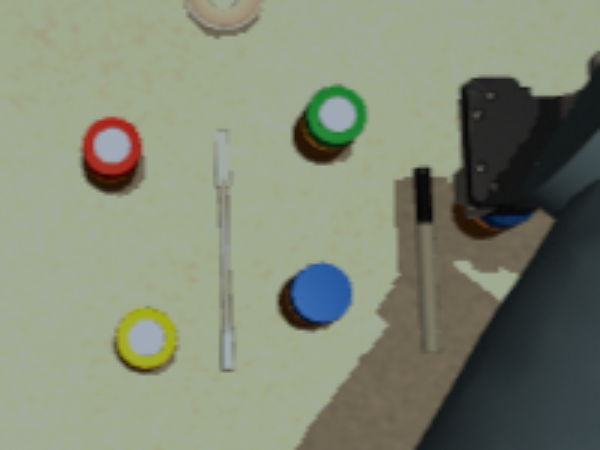

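The crop shows the red (112,150), green (337,113) and yellow (147,338) septa, and the solid blue spare at (322,295). The gripper covers vial_blue. Next I centre on it, descend and grip.

Call:
play_rows --motion '[{"tx": 0,"ty": -0.09,"tz": 0,"wx": 0,"wy": 0,"wz": 0,"claw": 1},{"tx": 0,"ty": -0.09,"tz": 0.15,"wx": 0,"wy": 0,"wz": 0,"claw": 1},{"tx": 0,"ty": -0.09,"tz": 0.35,"wx": 0,"wy": 0,"wz": 0,"claw": 1},{"tx": 0,"ty": -0.09,"tz": 0.55,"wx": 0,"wy": 0,"wz": 0,"claw": 1},{"tx": 0,"ty": -0.09,"tz": 0.69,"wx": 0,"wy": 0,"wz": 0,"claw": 1},{"tx": 0,"ty": -0.09,"tz": 0.69,"wx": 0,"wy": 0,"wz": 0,"claw": 1},{"tx": 0,"ty": -0.09,"tz": 0.69,"wx": 0,"wy": 0,"wz": 0,"claw": 1}]'

```text
time_s: 2.32
ee_pos: [0.5521, -0.2963, 0.0446]
ee_rot: [0.0, 1.0, -0.0, 0.0]
ft_force: [0.4, 0.3, 0.2]
gripper_width: 1.002
finger_force: 0.0
```

Call:
play_rows --motion '[{"tx": 0,"ty": 0,"tz": 0,"wx": 0,"wy": 0,"wz": 0,"claw": 0.4},{"tx": 0,"ty": 0,"tz": 0,"wx": 0,"wy": 0,"wz": 0,"claw": 0.2},{"tx": 0,"ty": 0,"tz": 0,"wx": 0,"wy": 0,"wz": 0,"claw": 0},{"tx": 0,"ty": 0,"tz": 0,"wx": 0,"wy": 0,"wz": 0,"claw": -0.1},{"tx": 0,"ty": 0,"tz": 0,"wx": 0,"wy": 0,"wz": 0,"claw": -0.3},{"tx": 0,"ty": 0,"tz": 0,"wx": 0,"wy": 0,"wz": 0,"claw": -0.4},{"tx": 0,"ty": 0,"tz": 0,"wx": 0,"wy": 0,"wz": 0,"claw": -0.4},{"tx": 0,"ty": 0,"tz": 0,"wx": 0,"wy": 0,"wz": 0,"claw": -0.4}]' --newtons 20

```text
time_s: 2.98
ee_pos: [0.5522, -0.2952, 0.0436]
ee_rot: [-0.0, 1.0, 0.0, -0.0]
ft_force: [-0.4, -0.2, -0.0]
gripper_width: 0.469
finger_force: 0.0
```

Call:
play_rows --motion '[{"tx": 0,"ty": 0,"tz": 0,"wx": 0,"wy": 0,"wz": 0,"claw": -0.5},{"tx": 0,"ty": 0,"tz": 0,"wx": 0,"wy": 0,"wz": 0,"claw": -0.5},{"tx": 0,"ty": 0,"tz": 0,"wx": 0,"wy": 0,"wz": 0,"claw": -0.5},{"tx": 0,"ty": 0,"tz": 0,"wx": 0,"wy": 0,"wz": 0,"claw": -0.5},{"tx": 0,"ty": 0,"tz": 0,"wx": 0,"wy": 0,"wz": 0,"claw": -0.5}]' --newtons 20

```text
time_s: 3.4
ee_pos: [0.5523, -0.2953, 0.0436]
ee_rot: [0.0, 1.0, 0.0, 0.0]
ft_force: [0.4, -0.2, -0.8]
gripper_width: 0.425
finger_force: 20.0
```

Call:
play_rows --motion '[{"tx": 0,"ty": 0,"tz": -0.1,"wx": 0,"wy": 0,"wz": 0,"claw": -0.5},{"tx": 0,"ty": 0,"tz": -0.3,"wx": 0,"wy": 0,"wz": 0,"claw": -0.5},{"tx": 0,"ty": 0,"tz": -0.55,"wx": 0,"wy": 0,"wz": 0,"claw": -0.5},{"tx": 0,"ty": 0,"tz": -0.8,"wx": 0,"wy": 0,"wz": 0,"claw": -0.5},{"tx": 0,"ty": 0,"tz": -1,"wx": 0,"wy": 0,"wz": 0,"claw": -0.5}]'

```text
time_s: 3.82
ee_pos: [0.5527, -0.2955, 0.1668]
ee_rot: [0.001, 1.0, 0.0, 0.001]
ft_force: [-0.0, -1.4, -0.6]
gripper_width: 0.424
finger_force: 20.0
```

Call:
play_rows --motion '[{"tx": 0,"ty": -0.1,"tz": 0,"wx": 0,"wy": 0,"wz": 0,"claw": -0.5},{"tx": 0,"ty": -0.3,"tz": 0,"wx": 0,"wy": 0,"wz": 0,"claw": -0.5},{"tx": 0,"ty": -0.55,"tz": 0,"wx": 0,"wy": 0,"wz": 0,"claw": -0.5},{"tx": 0,"ty": -0.8,"tz": 0,"wx": 0,"wy": 0,"wz": 0,"claw": -0.5},{"tx": 0,"ty": -1,"tz": 0,"wx": 0,"wy": 0,"wz": 0,"claw": -0.5}]'

```text
time_s: 4.23
ee_pos: [0.5511, -0.1725, 0.1625]
ee_rot: [-0.001, 1.0, 0.0, -0.001]
ft_force: [0.2, 0.1, -1.1]
gripper_width: 0.423
finger_force: 20.0
```

Call:
play_rows --motion '[{"tx": 0,"ty": -0.25,"tz": 0,"wx": 0,"wy": 0,"wz": 0,"claw": -0.5},{"tx": 0,"ty": -0.5,"tz": 0,"wx": 0,"wy": 0,"wz": 0,"claw": -0.5},{"tx": 0,"ty": -0.75,"tz": 0,"wx": 0,"wy": 0,"wz": 0,"claw": -0.5},{"tx": 0,"ty": -1,"tz": 0,"wx": 0,"wy": 0,"wz": 0,"claw": -0.5}]'

```text
time_s: 4.57
ee_pos: [0.5509, -0.053, 0.1626]
ee_rot: [-0.0, 1.0, 0.0, -0.001]
ft_force: [-1.0, -0.3, -1.6]
gripper_width: 0.421
finger_force: 20.0
```

Call:
play_rows --motion '[{"tx": 0,"ty": -0.25,"tz": 0,"wx": 0,"wy": 0,"wz": 0,"claw": -0.5},{"tx": 0,"ty": -0.5,"tz": 0,"wx": 0,"wy": 0,"wz": 0,"claw": -0.5},{"tx": 0,"ty": -0.75,"tz": 0,"wx": 0,"wy": 0,"wz": 0,"claw": -0.5},{"tx": 0,"ty": -1,"tz": 0,"wx": 0,"wy": 0,"wz": 0,"claw": -0.5}]'

```text
time_s: 4.9
ee_pos: [0.5507, 0.0668, 0.1627]
ee_rot: [-0.0, 1.0, 0.0, -0.001]
ft_force: [0.5, -0.7, -0.7]
gripper_width: 0.428
finger_force: 20.0
```

Call:
play_rows --motion '[{"tx": 0,"ty": -0.25,"tz": 0,"wx": 0,"wy": 0,"wz": 0,"claw": -0.5},{"tx": 0,"ty": -0.5,"tz": 0,"wx": 0,"wy": 0,"wz": 0,"claw": -0.5},{"tx": 0,"ty": -0.75,"tz": 0,"wx": 0,"wy": 0,"wz": 0,"claw": -0.5},{"tx": 0,"ty": -1,"tz": 0,"wx": 0,"wy": 0,"wz": 0,"claw": -0.5}]'

```text
time_s: 5.23
ee_pos: [0.5506, 0.1866, 0.1626]
ee_rot: [0.0, 1.0, 0.0, -0.001]
ft_force: [0.8, 0.2, -1.1]
gripper_width: 0.42
finger_force: 20.0
```

Call:
play_rows --motion '[{"tx": -0.1,"ty": -0.25,"tz": 0,"wx": 0,"wy": 0,"wz": 0,"claw": -0.5},{"tx": -0.2,"ty": -0.5,"tz": 0,"wx": 0,"wy": 0,"wz": 0,"claw": -0.5},{"tx": -0.3,"ty": -0.75,"tz": 0,"wx": 0,"wy": 0,"wz": 0,"claw": -0.5},{"tx": -0.38,"ty": -1,"tz": 0,"wx": 0,"wy": 0,"wz": 0,"claw": -0.5},{"tx": -0.38,"ty": -1,"tz": 0,"wx": 0,"wy": 0,"wz": 0,"claw": -0.5}]'

```text
time_s: 5.65
ee_pos: [0.5031, 0.3089, 0.1626]
ee_rot: [-0.0, 1.0, 0.003, -0.001]
ft_force: [-0.0, -0.9, -1.3]
gripper_width: 0.42
finger_force: 20.0
```

Call:
play_rows --motion '[{"tx": 0,"ty": -0.12,"tz": 0,"wx": 0,"wy": 0,"wz": 0,"claw": -0.5},{"tx": 0,"ty": -0.24,"tz": 0,"wx": 0,"wy": 0,"wz": 0,"claw": -0.5},{"tx": 0,"ty": -0.24,"tz": 0,"wx": 0,"wy": 0,"wz": 0,"claw": -0.5},{"tx": 0,"ty": -0.24,"tz": 0,"wx": 0,"wy": 0,"wz": 0,"claw": -0.5},{"tx": 0,"ty": -0.24,"tz": 0,"wx": 0,"wy": 0,"wz": 0,"claw": -0.5}]'

```text
time_s: 6.07
ee_pos: [0.5067, 0.333, 0.1634]
ee_rot: [0.0, 1.0, -0.0, -0.0]
ft_force: [-0.0, -0.5, -2.0]
gripper_width: 0.42
finger_force: 20.0
```

```bash
python3 -c "
from h import *
C=vision.grab_frame('scene'); cv2.imwrite('pics/s2.png',C['pixels'])
s=get_state(); print(s['time_s'],s['ee_pos'],s['ee_rot'],s['joint_pos'],s['gripper_width'],s['ft_force'])"
```

```text
6.1167 [0.50670035 0.33280716 0.16345395] [ 1.63641214e-04  9.99999921e-01 -3.23101953e-04 -1.65475233e-04] [ 3.94401409e-01  2.03068430e-01  1.71960214e+00 -1.86229879e-04
  1.21935345e+00  1.96590809e+00] 0.4195003918548785 [-0.4339187  -0.1591999  -0.73614579]
```

View pics/s2.png

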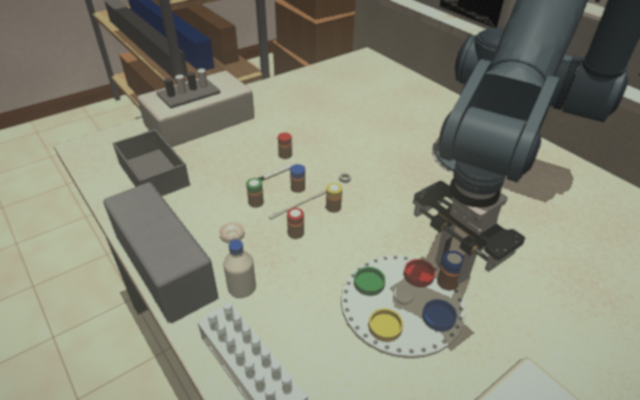

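The blue vial hangs upright at (452,272), above the blue well at (440,314), and the others are untouched. Next I lower it gently.

Call:
play_rows --motion '[{"tx": 0,"ty": 0,"tz": 0.15,"wx": 0,"wy": 0,"wz": 0,"claw": -0.5},{"tx": 0,"ty": 0,"tz": 0.35,"wx": 0,"wy": 0,"wz": 0,"claw": -0.5},{"tx": 0,"ty": 0,"tz": 0.55,"wx": 0,"wy": 0,"wz": 0,"claw": -0.5},{"tx": 0,"ty": 0,"tz": 0.7,"wx": 0,"wy": 0,"wz": 0,"claw": -0.5},{"tx": 0,"ty": 0,"tz": 0.78,"wx": 0,"wy": 0,"wz": 0,"claw": -0.5},{"tx": 0,"ty": 0,"tz": 0.83,"wx": 0,"wy": 0,"wz": 0,"claw": -0.5},{"tx": 0,"ty": 0,"tz": 0.85,"wx": 0,"wy": 0,"wz": 0,"claw": -0.5},{"tx": 0,"ty": 0,"tz": 0.85,"wx": 0,"wy": 0,"wz": 0,"claw": -0.5}]'

```text
time_s: 6.78
ee_pos: [0.5069, 0.3334, 0.0621]
ee_rot: [-0.0, 1.0, -0.0, 0.0]
ft_force: [-0.9, -0.3, -0.4]
gripper_width: 0.421
finger_force: 20.0
```

Call:
play_rows --motion '[{"tx": 0,"ty": 0,"tz": 0.008,"wx": 0,"wy": 0,"wz": 0,"claw": -0.5},{"tx": 0,"ty": 0,"tz": 0.015,"wx": 0,"wy": 0,"wz": 0,"claw": -0.5},{"tx": 0,"ty": 0,"tz": 0.02,"wx": 0,"wy": 0,"wz": 0,"claw": -0.5},{"tx": 0,"ty": 0,"tz": 0.025,"wx": 0,"wy": 0,"wz": 0,"claw": -0.5},{"tx": 0,"ty": 0,"tz": 0.025,"wx": 0,"wy": 0,"wz": 0,"claw": -0.5}]'

```text
time_s: 7.2
ee_pos: [0.5065, 0.3336, 0.0589]
ee_rot: [-0.0, 1.0, 0.0, 0.0]
ft_force: [0.5, 0.3, -0.9]
gripper_width: 0.422
finger_force: 20.0
```

Call:
play_rows --motion '[{"tx": 0,"ty": 0,"tz": 0.004,"wx": 0,"wy": 0,"wz": 0,"claw": -0.5},{"tx": 0,"ty": 0,"tz": 0.008,"wx": 0,"wy": 0,"wz": 0,"claw": -0.5},{"tx": 0,"ty": 0,"tz": 0.008,"wx": 0,"wy": 0,"wz": 0,"claw": -0.5},{"tx": 0,"ty": 0,"tz": 0.008,"wx": 0,"wy": 0,"wz": 0,"claw": -0.5}]'

```text
time_s: 7.53
ee_pos: [0.5066, 0.3336, 0.0586]
ee_rot: [0.0, 1.0, 0.0, 0.0]
ft_force: [-2.7, -1.1, 5.0]
gripper_width: 0.424
finger_force: 20.0
```

Call:
play_rows --motion '[{"tx": 0,"ty": 0,"tz": 0,"wx": 0,"wy": 0,"wz": 0,"claw": -0.1},{"tx": 0,"ty": 0,"tz": 0,"wx": 0,"wy": 0,"wz": 0,"claw": 0},{"tx": 0,"ty": 0,"tz": 0,"wx": 0,"wy": 0,"wz": 0,"claw": 0.1},{"tx": 0,"ty": 0,"tz": 0,"wx": 0,"wy": 0,"wz": 0,"claw": 0.3},{"tx": 0,"ty": 0,"tz": 0,"wx": 0,"wy": 0,"wz": 0,"claw": 0.3},{"tx": 0,"ty": 0,"tz": 0,"wx": 0,"wy": 0,"wz": 0,"claw": 0.3}]'

```text
time_s: 8.03
ee_pos: [0.5064, 0.3335, 0.0575]
ee_rot: [0.0, 1.0, 0.0, -0.0]
ft_force: [-0.3, 0.8, -0.0]
gripper_width: 0.649
finger_force: 0.0
```

Call:
play_rows --motion '[{"tx": 0,"ty": 0,"tz": -0.1,"wx": 0,"wy": 0,"wz": 0,"claw": 0.4},{"tx": 0,"ty": 0,"tz": -0.25,"wx": 0,"wy": 0,"wz": 0,"claw": 0.4},{"tx": 0,"ty": 0,"tz": -0.5,"wx": 0,"wy": 0,"wz": 0,"claw": 0.4},{"tx": 0,"ty": 0,"tz": -0.75,"wx": 0,"wy": 0,"wz": 0,"claw": 0.4},{"tx": 0,"ty": 0,"tz": -1,"wx": 0,"wy": 0,"wz": 0,"claw": 0.4}]'

```text
time_s: 8.45
ee_pos: [0.5063, 0.3335, 0.1798]
ee_rot: [-0.0, 1.0, 0.0, 0.0]
ft_force: [-0.2, -0.6, 0.0]
gripper_width: 0.702
finger_force: 0.0
```

Call:
play_rows --motion '[{"tx": 0.2,"ty": 0.2,"tz": 0,"wx": 0,"wy": 0,"wz": 0,"claw": 1},{"tx": 0.4,"ty": 0.45,"tz": 0,"wx": 0,"wy": 0,"wz": 0,"claw": 1},{"tx": 0.6,"ty": 0.75,"tz": 0,"wx": 0,"wy": 0,"wz": 0,"claw": 1},{"tx": 0.7,"ty": 1,"tz": 0,"wx": 0,"wy": 0,"wz": 0,"claw": 1}]'

```text
time_s: 8.78
ee_pos: [0.5925, 0.2119, 0.1793]
ee_rot: [-0.0, 1.0, 0.0, 0.001]
ft_force: [0.8, 0.4, -0.1]
gripper_width: 0.948
finger_force: 0.0
```

Call:
play_rows --motion '[{"tx": 0,"ty": 0.25,"tz": 0,"wx": 0,"wy": 0,"wz": 0,"claw": 1},{"tx": 0,"ty": 0.5,"tz": 0,"wx": 0,"wy": 0,"wz": 0,"claw": 1},{"tx": 0,"ty": 0.75,"tz": 0,"wx": 0,"wy": 0,"wz": 0,"claw": 1},{"tx": 0,"ty": 1,"tz": 0,"wx": 0,"wy": 0,"wz": 0,"claw": 1}]'

```text
time_s: 9.12
ee_pos: [0.5906, 0.092, 0.1788]
ee_rot: [0.0, 1.0, 0.0, 0.001]
ft_force: [0.8, 0.5, 0.2]
gripper_width: 1.0
finger_force: 0.0
```

```bash
python3 -c "
from h import *
T=vision.grab_frame('top'); C=vision.grab_frame('scene')
cv2.imwrite('pics/s3.png',np.vstack([T['pixels'][60:270,60:560],C['pixels'][130:360,130:630]]))
s=get_state(); print(s['time_s'],s['ee_pos'],s['joint_pos'])"
```

```text
9.2167 [0.59092718 0.09006874 0.17877886] [-3.79051390e-02  1.66408885e-01  1.73195702e+00 -8.11963095e-04
  1.24209737e+00  1.53747535e+00]
```

View pics/s3.png

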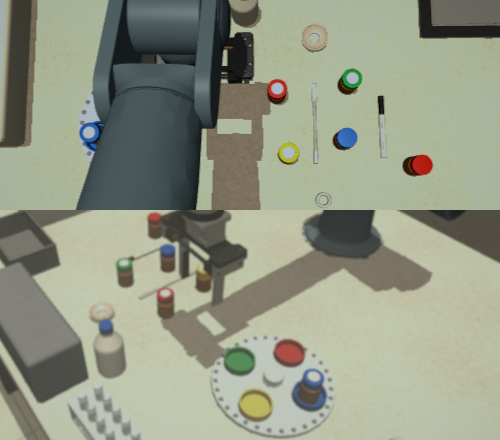

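Blue stands upright in its well at (312,385) in the lower half. All the other vials are still standing. Red is next.

Call:
play_rows --motion '[{"tx": 0,"ty": 0.25,"tz": 0,"wx": 0,"wy": 0,"wz": 0,"claw": 0.4},{"tx": 0,"ty": 0.5,"tz": 0.1,"wx": 0,"wy": 0,"wz": 0,"claw": 0.4},{"tx": 0,"ty": 0.75,"tz": 0.25,"wx": 0,"wy": 0,"wz": 0,"claw": 0.4},{"tx": 0,"ty": 1,"tz": 0.4,"wx": 0,"wy": 0,"wz": 0,"claw": 0.4},{"tx": 0,"ty": 1,"tz": 0.4,"wx": 0,"wy": 0,"wz": 0,"claw": 0.4}]'

```text
time_s: 9.63
ee_pos: [0.5887, -0.0294, 0.1268]
ee_rot: [-0.0, 1.0, -0.002, -0.003]
ft_force: [-0.4, 0.1, -1.3]
gripper_width: 0.708
finger_force: 0.0
```

Call:
play_rows --motion '[{"tx": 0.01,"ty": 0.07,"tz": 0,"wx": 0,"wy": 0,"wz": 0,"claw": 0.4},{"tx": 0.01,"ty": 0.07,"tz": 0,"wx": 0,"wy": 0,"wz": 0,"claw": 0.4},{"tx": 0.01,"ty": 0.07,"tz": 0.15,"wx": 0,"wy": 0,"wz": 0,"claw": 0.4},{"tx": 0.01,"ty": 0.07,"tz": 0.35,"wx": 0,"wy": 0,"wz": 0,"claw": 0.4},{"tx": 0.01,"ty": 0.07,"tz": 0.55,"wx": 0,"wy": 0,"wz": 0,"claw": 0.4},{"tx": 0.01,"ty": 0.07,"tz": 0.72,"wx": 0,"wy": 0,"wz": 0,"claw": 0.4},{"tx": 0.01,"ty": 0.07,"tz": 0.72,"wx": 0,"wy": 0,"wz": 0,"claw": 0.4}]'

```text
time_s: 10.22
ee_pos: [0.5895, -0.0329, 0.0402]
ee_rot: [-0.001, 1.0, 0.001, -0.003]
ft_force: [-0.4, -0.8, -0.3]
gripper_width: 0.701
finger_force: 0.0
```

Call:
play_rows --motion '[{"tx": 0,"ty": 0,"tz": 0,"wx": 0,"wy": 0,"wz": 0,"claw": 0.1},{"tx": 0,"ty": 0,"tz": 0,"wx": 0,"wy": 0,"wz": 0,"claw": 0},{"tx": 0,"ty": 0,"tz": 0,"wx": 0,"wy": 0,"wz": 0,"claw": -0.1},{"tx": 0,"ty": 0,"tz": 0,"wx": 0,"wy": 0,"wz": 0,"claw": -0.3},{"tx": 0,"ty": 0,"tz": 0,"wx": 0,"wy": 0,"wz": 0,"claw": -0.5},{"tx": 0,"ty": 0,"tz": 0,"wx": 0,"wy": 0,"wz": 0,"claw": -0.5},{"tx": 0,"ty": 0,"tz": 0,"wx": 0,"wy": 0,"wz": 0,"claw": -0.5},{"tx": 0,"ty": 0,"tz": 0,"wx": 0,"wy": 0,"wz": 0,"claw": -0.5}]' --newtons 20

```text
time_s: 10.88
ee_pos: [0.5931, -0.0351, 0.0451]
ee_rot: [0.0, 1.0, 0.0, 0.001]
ft_force: [-0.6, 0.4, 6.2]
gripper_width: 0.423
finger_force: 20.0
```

Call:
play_rows --motion '[{"tx": 0,"ty": 0,"tz": -0.1,"wx": 0,"wy": 0,"wz": 0,"claw": -0.5},{"tx": 0,"ty": 0,"tz": -0.3,"wx": 0,"wy": 0,"wz": 0,"claw": -0.5},{"tx": 0,"ty": 0,"tz": -0.55,"wx": 0,"wy": 0,"wz": 0,"claw": -0.5},{"tx": 0,"ty": 0,"tz": -0.8,"wx": 0,"wy": 0,"wz": 0,"claw": -0.5},{"tx": 0,"ty": 0,"tz": -1,"wx": 0,"wy": 0,"wz": 0,"claw": -0.5}]'

```text
time_s: 11.3
ee_pos: [0.5919, -0.0349, 0.166]
ee_rot: [0.0, 1.0, 0.0, 0.001]
ft_force: [0.4, -0.2, -0.8]
gripper_width: 0.422
finger_force: 20.0
```

Call:
play_rows --motion '[{"tx": -0.06,"ty": -0.1,"tz": 0,"wx": 0,"wy": 0,"wz": 0,"claw": -0.5},{"tx": -0.16,"ty": -0.3,"tz": 0,"wx": 0,"wy": 0,"wz": 0,"claw": -0.5},{"tx": -0.28,"ty": -0.55,"tz": 0,"wx": 0,"wy": 0,"wz": 0,"claw": -0.5},{"tx": -0.4,"ty": -0.8,"tz": 0,"wx": 0,"wy": 0,"wz": 0,"claw": -0.5},{"tx": -0.5,"ty": -1,"tz": 0,"wx": 0,"wy": 0,"wz": 0,"claw": -0.5}]'

```text
time_s: 11.72
ee_pos: [0.529, 0.0872, 0.1618]
ee_rot: [-0.0, 1.0, 0.0, -0.001]
ft_force: [0.5, -0.4, -1.7]
gripper_width: 0.423
finger_force: 20.0
```

Call:
play_rows --motion '[{"tx": -0.15,"ty": -0.25,"tz": 0,"wx": 0,"wy": 0,"wz": 0,"claw": -0.5},{"tx": -0.3,"ty": -0.5,"tz": 0,"wx": 0,"wy": 0,"wz": 0,"claw": -0.5},{"tx": -0.45,"ty": -0.75,"tz": 0,"wx": 0,"wy": 0,"wz": 0,"claw": -0.5},{"tx": -0.595,"ty": -1,"tz": 0,"wx": 0,"wy": 0,"wz": 0,"claw": -0.5}]'

```text
time_s: 12.05
ee_pos: [0.4575, 0.2064, 0.1619]
ee_rot: [0.0, 1.0, 0.0, -0.001]
ft_force: [0.2, 0.1, -1.0]
gripper_width: 0.418
finger_force: 20.0
```

Call:
play_rows --motion '[{"tx": 0,"ty": -0.12,"tz": 0,"wx": 0,"wy": 0,"wz": 0,"claw": -0.5},{"tx": 0,"ty": -0.23,"tz": 0,"wx": 0,"wy": 0,"wz": 0,"claw": -0.5},{"tx": 0,"ty": -0.23,"tz": 0,"wx": 0,"wy": 0,"wz": 0,"claw": -0.5},{"tx": 0,"ty": -0.23,"tz": 0,"wx": 0,"wy": 0,"wz": 0,"claw": -0.5},{"tx": 0,"ty": -0.23,"tz": 0,"wx": 0,"wy": 0,"wz": 0,"claw": -0.5},{"tx": 0,"ty": -0.23,"tz": 0,"wx": 0,"wy": 0,"wz": 0,"claw": -0.5}]'

```text
time_s: 12.55
ee_pos: [0.46, 0.2319, 0.1628]
ee_rot: [0.0, 1.0, -0.0, -0.0]
ft_force: [-0.3, 0.1, -1.3]
gripper_width: 0.422
finger_force: 20.0
```

Call:
play_rows --motion '[{"tx": 0,"ty": 0,"tz": 0.15,"wx": 0,"wy": 0,"wz": 0,"claw": -0.5},{"tx": 0,"ty": 0,"tz": 0.35,"wx": 0,"wy": 0,"wz": 0,"claw": -0.5},{"tx": 0,"ty": 0,"tz": 0.55,"wx": 0,"wy": 0,"wz": 0,"claw": -0.5},{"tx": 0,"ty": 0,"tz": 0.68,"wx": 0,"wy": 0,"wz": 0,"claw": -0.5},{"tx": 0,"ty": 0,"tz": 0.76,"wx": 0,"wy": 0,"wz": 0,"claw": -0.5},{"tx": 0,"ty": 0,"tz": 0.8,"wx": 0,"wy": 0,"wz": 0,"claw": -0.5},{"tx": 0,"ty": 0,"tz": 0.8,"wx": 0,"wy": 0,"wz": 0,"claw": -0.5},{"tx": 0,"ty": 0,"tz": 0.8,"wx": 0,"wy": 0,"wz": 0,"claw": -0.5}]'

```text
time_s: 13.22
ee_pos: [0.461, 0.2326, 0.0681]
ee_rot: [-0.0, 1.0, -0.0, 0.001]
ft_force: [0.2, 0.1, -0.7]
gripper_width: 0.42
finger_force: 20.0
```

Call:
play_rows --motion '[{"tx": 0,"ty": 0,"tz": 0.015,"wx": 0,"wy": 0,"wz": 0,"claw": -0.5},{"tx": 0,"ty": 0,"tz": 0.03,"wx": 0,"wy": 0,"wz": 0,"claw": -0.5},{"tx": 0,"ty": 0,"tz": 0.04,"wx": 0,"wy": 0,"wz": 0,"claw": -0.5},{"tx": 0,"ty": 0,"tz": 0.05,"wx": 0,"wy": 0,"wz": 0,"claw": -0.5},{"tx": 0,"ty": 0,"tz": 0.055,"wx": 0,"wy": 0,"wz": 0,"claw": -0.5},{"tx": 0,"ty": 0,"tz": 0.055,"wx": 0,"wy": 0,"wz": 0,"claw": -0.5},{"tx": 0,"ty": 0,"tz": 0.055,"wx": 0,"wy": 0,"wz": 0,"claw": -0.5}]'

```text
time_s: 13.8
ee_pos: [0.4603, 0.2327, 0.0607]
ee_rot: [-0.0, 1.0, 0.0, -0.0]
ft_force: [0.7, 0.7, -1.2]
gripper_width: 0.423
finger_force: 20.0
```

Call:
play_rows --motion '[{"tx": 0,"ty": 0,"tz": 0.004,"wx": 0,"wy": 0,"wz": 0,"claw": -0.5},{"tx": 0,"ty": 0,"tz": 0.008,"wx": 0,"wy": 0,"wz": 0,"claw": -0.5},{"tx": 0,"ty": 0,"tz": 0.01,"wx": 0,"wy": 0,"wz": 0,"claw": -0.5},{"tx": 0,"ty": 0,"tz": 0.01,"wx": 0,"wy": 0,"wz": 0,"claw": -0.5},{"tx": 0,"ty": 0,"tz": 0.01,"wx": 0,"wy": 0,"wz": 0,"claw": -0.5}]'

```text
time_s: 14.22
ee_pos: [0.4605, 0.2327, 0.0601]
ee_rot: [0.0, 1.0, 0.0, 0.0]
ft_force: [-2.9, -0.7, 5.4]
gripper_width: 0.421
finger_force: 20.0
```

Call:
play_rows --motion '[{"tx": 0,"ty": 0,"tz": 0,"wx": 0,"wy": 0,"wz": 0,"claw": -0.1},{"tx": 0,"ty": 0,"tz": 0,"wx": 0,"wy": 0,"wz": 0,"claw": 0},{"tx": 0,"ty": 0,"tz": 0,"wx": 0,"wy": 0,"wz": 0,"claw": 0.1},{"tx": 0,"ty": 0,"tz": 0,"wx": 0,"wy": 0,"wz": 0,"claw": 0.3},{"tx": 0,"ty": 0,"tz": 0,"wx": 0,"wy": 0,"wz": 0,"claw": 0.3},{"tx": 0,"ty": 0,"tz": 0,"wx": 0,"wy": 0,"wz": 0,"claw": 0.3}]'

```text
time_s: 14.72
ee_pos: [0.4603, 0.2327, 0.0594]
ee_rot: [-0.0, 1.0, 0.0, 0.0]
ft_force: [-0.8, 0.6, -0.8]
gripper_width: 0.65
finger_force: 0.0
```

Call:
play_rows --motion '[{"tx": 0,"ty": 0,"tz": -0.1,"wx": 0,"wy": 0,"wz": 0,"claw": 0.4},{"tx": 0,"ty": 0,"tz": -0.25,"wx": 0,"wy": 0,"wz": 0,"claw": 0.4},{"tx": 0,"ty": 0,"tz": -0.5,"wx": 0,"wy": 0,"wz": 0,"claw": 0.4},{"tx": 0,"ty": 0,"tz": -0.75,"wx": 0,"wy": 0,"wz": 0,"claw": 0.4},{"tx": 0,"ty": 0,"tz": -1,"wx": 0,"wy": 0,"wz": 0,"claw": 0.4}]'

```text
time_s: 15.13
ee_pos: [0.46, 0.2326, 0.1816]
ee_rot: [-0.0, 1.0, 0.0, 0.0]
ft_force: [0.5, 0.9, 0.6]
gripper_width: 0.7
finger_force: 0.0
```

Call:
play_rows --motion '[{"tx": 0.03,"ty": 0.2,"tz": 0,"wx": 0,"wy": 0,"wz": 0,"claw": 0.4},{"tx": 0.03,"ty": 0.45,"tz": 0,"wx": 0,"wy": 0,"wz": 0,"claw": 0.4},{"tx": 0.03,"ty": 0.75,"tz": 0,"wx": 0,"wy": 0,"wz": 0,"claw": 0.4},{"tx": 0.03,"ty": 1,"tz": 0,"wx": 0,"wy": 0,"wz": 0,"claw": 0.4}]'

```text
time_s: 15.47
ee_pos: [0.4639, 0.1113, 0.1807]
ee_rot: [0.0, 1.0, 0.001, 0.001]
ft_force: [0.7, -0.1, -0.0]
gripper_width: 0.703
finger_force: 0.0
```

Call:
play_rows --motion '[{"tx": 0,"ty": 0.25,"tz": 0.1,"wx": 0,"wy": 0,"wz": 0,"claw": 0.4},{"tx": 0,"ty": 0.5,"tz": 0.2,"wx": 0,"wy": 0,"wz": 0,"claw": 0.4},{"tx": 0,"ty": 0.75,"tz": 0.3,"wx": 0,"wy": 0,"wz": 0,"claw": 0.4},{"tx": 0,"ty": 1,"tz": 0.4,"wx": 0,"wy": 0,"wz": 0,"claw": 0.4}]'

```text
time_s: 15.8
ee_pos: [0.4641, -0.0088, 0.1322]
ee_rot: [0.0, 1.0, 0.0, 0.001]
ft_force: [1.7, 0.1, -0.3]
gripper_width: 0.702
finger_force: 0.0
```

Call:
play_rows --motion '[{"tx": 0,"ty": 0.2,"tz": 0,"wx": 0,"wy": 0,"wz": 0,"claw": 0.4},{"tx": 0,"ty": 0.4,"tz": 0,"wx": 0,"wy": 0,"wz": 0,"claw": 0.4},{"tx": 0,"ty": 0.4,"tz": 0,"wx": 0,"wy": 0,"wz": 0,"claw": 0.4},{"tx": 0,"ty": 0.4,"tz": 0,"wx": 0,"wy": 0,"wz": 0,"claw": 0.4},{"tx": 0,"ty": 0.4,"tz": 0,"wx": 0,"wy": 0,"wz": 0,"claw": 0.4}]'

```text
time_s: 16.22
ee_pos: [0.4641, -0.0548, 0.132]
ee_rot: [-0.0, 1.0, 0.0, 0.0]
ft_force: [-0.5, 0.8, 0.2]
gripper_width: 0.7
finger_force: 0.0
```

Call:
play_rows --motion '[{"tx": 0,"ty": 0,"tz": 0.15,"wx": 0,"wy": 0,"wz": 0,"claw": 0.4},{"tx": 0,"ty": 0,"tz": 0.35,"wx": 0,"wy": 0,"wz": 0,"claw": 0.4},{"tx": 0,"ty": 0,"tz": 0.55,"wx": 0,"wy": 0,"wz": 0,"claw": 0.4},{"tx": 0,"ty": 0,"tz": 0.67,"wx": 0,"wy": 0,"wz": 0,"claw": 0.4},{"tx": 0,"ty": 0,"tz": 0.73,"wx": 0,"wy": 0,"wz": 0,"claw": 0.4},{"tx": 0,"ty": 0,"tz": 0.73,"wx": 0,"wy": 0,"wz": 0,"claw": 0.4},{"tx": 0,"ty": 0,"tz": 0.73,"wx": 0,"wy": 0,"wz": 0,"claw": 0.4},{"tx": 0,"ty": 0,"tz": 0.73,"wx": 0,"wy": 0,"wz": 0,"claw": 0.4}]'

```text
time_s: 16.88
ee_pos: [0.465, -0.0553, 0.0452]
ee_rot: [0.0, 1.0, 0.001, 0.001]
ft_force: [-1.2, 0.5, 0.1]
gripper_width: 0.699
finger_force: 0.0
```

Call:
play_rows --motion '[{"tx": 0,"ty": 0,"tz": 0,"wx": 0,"wy": 0,"wz": 0,"claw": 0.1},{"tx": 0,"ty": 0,"tz": 0,"wx": 0,"wy": 0,"wz": 0,"claw": 0},{"tx": 0,"ty": 0,"tz": 0,"wx": 0,"wy": 0,"wz": 0,"claw": -0.1},{"tx": 0,"ty": 0,"tz": 0,"wx": 0,"wy": 0,"wz": 0,"claw": -0.3},{"tx": 0,"ty": 0,"tz": 0,"wx": 0,"wy": 0,"wz": 0,"claw": -0.5},{"tx": 0,"ty": 0,"tz": 0,"wx": 0,"wy": 0,"wz": 0,"claw": -0.5},{"tx": 0,"ty": 0,"tz": 0,"wx": 0,"wy": 0,"wz": 0,"claw": -0.5},{"tx": 0,"ty": 0,"tz": 0,"wx": 0,"wy": 0,"wz": 0,"claw": -0.5}]' --newtons 20

```text
time_s: 17.55
ee_pos: [0.4642, -0.0555, 0.0442]
ee_rot: [0.0, 1.0, 0.0, 0.0]
ft_force: [-0.8, -0.6, 4.2]
gripper_width: 0.423
finger_force: 20.0
```

```bash
python3 -c "
from h import *
C=vision.grab_frame('scene'); cv2.imwrite('pics/s4.png',C['pixels'])
s=get_state(); print(s['time_s'],s['ee_pos'],s['joint_pos'],s['ft_force'])"
```

```text
17.6 [ 0.46424393 -0.05550267  0.04424754] [-3.62150716e-01  7.09020488e-02  2.12128794e+00 -1.27948852e-04
  9.48937610e-01  1.20842399e+00] [-1.57742475 -0.00942235  4.65922214]
```

View pics/s4.png

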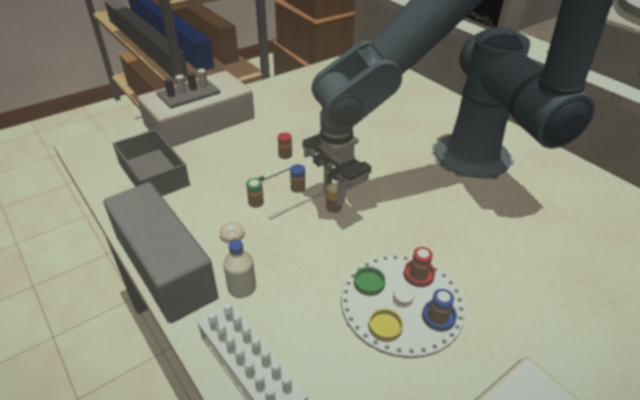

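Red and blue sit upright in their wells at (421,265) and (440,308). The gripper holds yellow, so I carry it to the yellow well.

Call:
play_rows --motion '[{"tx": 0,"ty": 0,"tz": -0.1,"wx": 0,"wy": 0,"wz": 0,"claw": -0.5},{"tx": 0,"ty": 0,"tz": -0.3,"wx": 0,"wy": 0,"wz": 0,"claw": -0.5},{"tx": 0,"ty": 0,"tz": -0.55,"wx": 0,"wy": 0,"wz": 0,"claw": -0.5},{"tx": 0,"ty": 0,"tz": -0.8,"wx": 0,"wy": 0,"wz": 0,"claw": -0.5},{"tx": 0,"ty": 0,"tz": -1,"wx": 0,"wy": 0,"wz": 0,"claw": -0.5}]'

```text
time_s: 18.02
ee_pos: [0.464, -0.0552, 0.1654]
ee_rot: [0.0, 1.0, 0.0, 0.0]
ft_force: [0.3, -0.4, -0.9]
gripper_width: 0.423
finger_force: 20.0
```

Call:
play_rows --motion '[{"tx": 0.04,"ty": -0.1,"tz": 0,"wx": 0,"wy": 0,"wz": 0,"claw": -0.5},{"tx": 0.12,"ty": -0.3,"tz": 0,"wx": 0,"wy": 0,"wz": 0,"claw": -0.5},{"tx": 0.22,"ty": -0.52,"tz": 0,"wx": 0,"wy": 0,"wz": 0,"claw": -0.5},{"tx": 0.32,"ty": -0.75,"tz": 0,"wx": 0,"wy": 0,"wz": 0,"claw": -0.5},{"tx": 0.4,"ty": -0.95,"tz": 0,"wx": 0,"wy": 0,"wz": 0,"claw": -0.5}]'

```text
time_s: 18.43
ee_pos: [0.512, 0.0603, 0.1633]
ee_rot: [-0.0, 1.0, 0.0, -0.0]
ft_force: [0.1, 0.1, -1.3]
gripper_width: 0.428
finger_force: 20.0
```

Call:
play_rows --motion '[{"tx": 0.1,"ty": -0.25,"tz": 0,"wx": 0,"wy": 0,"wz": 0,"claw": -0.5},{"tx": 0.2,"ty": -0.5,"tz": 0,"wx": 0,"wy": 0,"wz": 0,"claw": -0.5},{"tx": 0.3,"ty": -0.75,"tz": 0,"wx": 0,"wy": 0,"wz": 0,"claw": -0.5},{"tx": 0.4,"ty": -0.95,"tz": 0,"wx": 0,"wy": 0,"wz": 0,"claw": -0.5}]'

```text
time_s: 18.77
ee_pos: [0.5596, 0.1749, 0.1629]
ee_rot: [-0.0, 1.0, 0.001, -0.001]
ft_force: [0.4, -0.0, -0.2]
gripper_width: 0.419
finger_force: 20.0
```

Call:
play_rows --motion '[{"tx": 0.1,"ty": -0.23,"tz": 0,"wx": 0,"wy": 0,"wz": 0,"claw": -0.5},{"tx": 0.2,"ty": -0.46,"tz": 0,"wx": 0,"wy": 0,"wz": 0,"claw": -0.5},{"tx": 0.3,"ty": -0.7,"tz": 0,"wx": 0,"wy": 0,"wz": 0,"claw": -0.5},{"tx": 0.36,"ty": -0.87,"tz": 0,"wx": 0,"wy": 0,"wz": 0,"claw": -0.5},{"tx": 0.387,"ty": -0.948,"tz": 0,"wx": 0,"wy": 0,"wz": 0,"claw": -0.5},{"tx": 0.387,"ty": -0.948,"tz": 0,"wx": 0,"wy": 0,"wz": 0,"claw": -0.5},{"tx": 0.387,"ty": -0.948,"tz": 0,"wx": 0,"wy": 0,"wz": 0,"claw": -0.5},{"tx": 0.387,"ty": -0.948,"tz": 0,"wx": 0,"wy": 0,"wz": 0,"claw": -0.5}]'

```text
time_s: 19.43
ee_pos: [0.6058, 0.2853, 0.1634]
ee_rot: [0.0, 1.0, -0.0, -0.001]
ft_force: [-0.0, -0.3, -1.0]
gripper_width: 0.422
finger_force: 20.0
```

Call:
play_rows --motion '[{"tx": 0,"ty": 0,"tz": 0.15,"wx": 0,"wy": 0,"wz": 0,"claw": -0.5},{"tx": 0,"ty": 0,"tz": 0.35,"wx": 0,"wy": 0,"wz": 0,"claw": -0.5},{"tx": 0,"ty": 0,"tz": 0.55,"wx": 0,"wy": 0,"wz": 0,"claw": -0.5},{"tx": 0,"ty": 0,"tz": 0.68,"wx": 0,"wy": 0,"wz": 0,"claw": -0.5},{"tx": 0,"ty": 0,"tz": 0.76,"wx": 0,"wy": 0,"wz": 0,"claw": -0.5},{"tx": 0,"ty": 0,"tz": 0.8,"wx": 0,"wy": 0,"wz": 0,"claw": -0.5},{"tx": 0,"ty": 0,"tz": 0.8,"wx": 0,"wy": 0,"wz": 0,"claw": -0.5},{"tx": 0,"ty": 0,"tz": 0.8,"wx": 0,"wy": 0,"wz": 0,"claw": -0.5}]'

```text
time_s: 20.1
ee_pos: [0.6071, 0.2865, 0.069]
ee_rot: [-0.0, 1.0, 0.0, 0.001]
ft_force: [-0.1, 0.3, -0.4]
gripper_width: 0.42
finger_force: 20.0
```

Call:
play_rows --motion '[{"tx": 0,"ty": 0,"tz": 0.015,"wx": 0,"wy": 0,"wz": 0,"claw": -0.5},{"tx": 0,"ty": 0,"tz": 0.03,"wx": 0,"wy": 0,"wz": 0,"claw": -0.5},{"tx": 0,"ty": 0,"tz": 0.04,"wx": 0,"wy": 0,"wz": 0,"claw": -0.5},{"tx": 0,"ty": 0,"tz": 0.05,"wx": 0,"wy": 0,"wz": 0,"claw": -0.5},{"tx": 0,"ty": 0,"tz": 0.06,"wx": 0,"wy": 0,"wz": 0,"claw": -0.5},{"tx": 0,"ty": 0,"tz": 0.06,"wx": 0,"wy": 0,"wz": 0,"claw": -0.5},{"tx": 0,"ty": 0,"tz": 0.06,"wx": 0,"wy": 0,"wz": 0,"claw": -0.5}]'

```text
time_s: 20.68
ee_pos: [0.6062, 0.2865, 0.0606]
ee_rot: [0.0, 1.0, 0.0, -0.0]
ft_force: [0.3, 0.0, -1.1]
gripper_width: 0.419
finger_force: 20.0
```

Call:
play_rows --motion '[{"tx": 0,"ty": 0,"tz": 0.005,"wx": 0,"wy": 0,"wz": 0,"claw": -0.5},{"tx": 0,"ty": 0,"tz": 0.01,"wx": 0,"wy": 0,"wz": 0,"claw": -0.5},{"tx": 0,"ty": 0,"tz": 0.014,"wx": 0,"wy": 0,"wz": 0,"claw": -0.5},{"tx": 0,"ty": 0,"tz": 0.018,"wx": 0,"wy": 0,"wz": 0,"claw": -0.5},{"tx": 0,"ty": 0,"tz": 0.018,"wx": 0,"wy": 0,"wz": 0,"claw": -0.5},{"tx": 0,"ty": 0,"tz": 0.018,"wx": 0,"wy": 0,"wz": 0,"claw": -0.5}]'

```text
time_s: 21.18
ee_pos: [0.6064, 0.2865, 0.0593]
ee_rot: [0.0, 1.0, 0.0, 0.0]
ft_force: [-2.3, -1.1, 4.9]
gripper_width: 0.422
finger_force: 20.0
```

Call:
play_rows --motion '[{"tx": 0,"ty": 0,"tz": 0,"wx": 0,"wy": 0,"wz": 0,"claw": -0.1},{"tx": 0,"ty": 0,"tz": 0,"wx": 0,"wy": 0,"wz": 0,"claw": 0},{"tx": 0,"ty": 0,"tz": 0,"wx": 0,"wy": 0,"wz": 0,"claw": 0.1},{"tx": 0,"ty": 0,"tz": 0,"wx": 0,"wy": 0,"wz": 0,"claw": 0.3},{"tx": 0,"ty": 0,"tz": 0,"wx": 0,"wy": 0,"wz": 0,"claw": 0.3},{"tx": 0,"ty": 0,"tz": 0,"wx": 0,"wy": 0,"wz": 0,"claw": 0.3}]'

```text
time_s: 21.68
ee_pos: [0.6063, 0.2865, 0.0584]
ee_rot: [0.0, 1.0, 0.0, -0.0]
ft_force: [-0.6, 0.8, 0.2]
gripper_width: 0.645
finger_force: 0.0
```

Call:
play_rows --motion '[{"tx": 0,"ty": 0,"tz": -0.1,"wx": 0,"wy": 0,"wz": 0,"claw": 0.4},{"tx": 0,"ty": 0,"tz": -0.25,"wx": 0,"wy": 0,"wz": 0,"claw": 0.4},{"tx": 0,"ty": 0,"tz": -0.5,"wx": 0,"wy": 0,"wz": 0,"claw": 0.4},{"tx": 0,"ty": 0,"tz": -0.75,"wx": 0,"wy": 0,"wz": 0,"claw": 0.4},{"tx": 0,"ty": 0,"tz": -1,"wx": 0,"wy": 0,"wz": 0,"claw": 0.4}]'

```text
time_s: 22.1
ee_pos: [0.6062, 0.2864, 0.1806]
ee_rot: [-0.0, 1.0, 0.0, 0.0]
ft_force: [0.3, 1.4, 0.2]
gripper_width: 0.699
finger_force: 0.0
```

Call:
play_rows --motion '[{"tx": 0.03,"ty": 0.2,"tz": 0,"wx": 0,"wy": 0,"wz": 0,"claw": 0.4},{"tx": 0.03,"ty": 0.45,"tz": 0,"wx": 0,"wy": 0,"wz": 0,"claw": 0.4},{"tx": 0.03,"ty": 0.75,"tz": 0,"wx": 0,"wy": 0,"wz": 0,"claw": 0.4},{"tx": 0.03,"ty": 1,"tz": 0,"wx": 0,"wy": 0,"wz": 0,"claw": 0.4}]'

```text
time_s: 22.43
ee_pos: [0.6101, 0.165, 0.1799]
ee_rot: [0.0, 1.0, 0.0, 0.001]
ft_force: [-0.6, 0.0, -0.2]
gripper_width: 0.701
finger_force: 0.0
```

Call:
play_rows --motion '[{"tx": 0,"ty": 0.25,"tz": 0,"wx": 0,"wy": 0,"wz": 0,"claw": 0.4},{"tx": 0,"ty": 0.5,"tz": 0,"wx": 0,"wy": 0,"wz": 0,"claw": 0.4},{"tx": 0,"ty": 0.75,"tz": 0,"wx": 0,"wy": 0,"wz": 0,"claw": 0.4},{"tx": 0,"ty": 1,"tz": 0,"wx": 0,"wy": 0,"wz": 0,"claw": 0.4}]'

```text
time_s: 22.77
ee_pos: [0.61, 0.045, 0.1798]
ee_rot: [0.0, 1.0, 0.0, 0.001]
ft_force: [0.0, -0.2, 0.7]
gripper_width: 0.704
finger_force: 0.0
```

Call:
play_rows --motion '[{"tx": 0,"ty": 0.25,"tz": 0.1,"wx": 0,"wy": 0,"wz": 0,"claw": 0.4},{"tx": 0,"ty": 0.5,"tz": 0.2,"wx": 0,"wy": 0,"wz": 0,"claw": 0.4},{"tx": 0,"ty": 0.75,"tz": 0.3,"wx": 0,"wy": 0,"wz": 0,"claw": 0.4},{"tx": 0,"ty": 1,"tz": 0.4,"wx": 0,"wy": 0,"wz": 0,"claw": 0.4}]'

```text
time_s: 23.1
ee_pos: [0.6102, -0.0751, 0.1313]
ee_rot: [0.0, 1.0, 0.0, 0.001]
ft_force: [0.9, 0.0, 0.1]
gripper_width: 0.701
finger_force: 0.0
```

Call:
play_rows --motion '[{"tx": 0,"ty": 0.25,"tz": 0,"wx": 0,"wy": 0,"wz": 0,"claw": 0.4},{"tx": 0,"ty": 0.5,"tz": 0,"wx": 0,"wy": 0,"wz": 0,"claw": 0.4},{"tx": 0,"ty": 0.75,"tz": 0,"wx": 0,"wy": 0,"wz": 0,"claw": 0.4},{"tx": 0,"ty": 0.92,"tz": 0,"wx": 0,"wy": 0,"wz": 0,"claw": 0.4},{"tx": 0,"ty": 0.92,"tz": 0,"wx": 0,"wy": 0,"wz": 0,"claw": 0.4},{"tx": 0,"ty": 0.92,"tz": 0,"wx": 0,"wy": 0,"wz": 0,"claw": 0.4},{"tx": 0,"ty": 0.92,"tz": 0,"wx": 0,"wy": 0,"wz": 0,"claw": 0.4},{"tx": 0,"ty": 0.92,"tz": 0,"wx": 0,"wy": 0,"wz": 0,"claw": 0.4}]'

```text
time_s: 23.77
ee_pos: [0.6101, -0.1827, 0.1308]
ee_rot: [-0.0, 1.0, 0.001, 0.0]
ft_force: [-0.1, 0.7, 0.2]
gripper_width: 0.701
finger_force: 0.0
```

Call:
play_rows --motion '[{"tx": 0,"ty": 0,"tz": 0.15,"wx": 0,"wy": 0,"wz": 0,"claw": 0.4},{"tx": 0,"ty": 0,"tz": 0.35,"wx": 0,"wy": 0,"wz": 0,"claw": 0.4},{"tx": 0,"ty": 0,"tz": 0.55,"wx": 0,"wy": 0,"wz": 0,"claw": 0.4},{"tx": 0,"ty": 0,"tz": 0.67,"wx": 0,"wy": 0,"wz": 0,"claw": 0.4},{"tx": 0,"ty": 0,"tz": 0.72,"wx": 0,"wy": 0,"wz": 0,"claw": 0.4},{"tx": 0,"ty": 0,"tz": 0.72,"wx": 0,"wy": 0,"wz": 0,"claw": 0.4},{"tx": 0,"ty": 0,"tz": 0.72,"wx": 0,"wy": 0,"wz": 0,"claw": 0.4},{"tx": 0,"ty": 0,"tz": 0.72,"wx": 0,"wy": 0,"wz": 0,"claw": 0.4}]'

```text
time_s: 24.43
ee_pos: [0.6112, -0.1842, 0.0458]
ee_rot: [0.001, 1.0, 0.0, 0.001]
ft_force: [-0.1, -0.1, -0.9]
gripper_width: 0.7
finger_force: 0.0
```

Call:
play_rows --motion '[{"tx": 0,"ty": 0,"tz": 0,"wx": 0,"wy": 0,"wz": 0,"claw": 0.1},{"tx": 0,"ty": 0,"tz": 0,"wx": 0,"wy": 0,"wz": 0,"claw": 0},{"tx": 0,"ty": 0,"tz": 0,"wx": 0,"wy": 0,"wz": 0,"claw": -0.1},{"tx": 0,"ty": 0,"tz": 0,"wx": 0,"wy": 0,"wz": 0,"claw": -0.3},{"tx": 0,"ty": 0,"tz": 0,"wx": 0,"wy": 0,"wz": 0,"claw": -0.5},{"tx": 0,"ty": 0,"tz": 0,"wx": 0,"wy": 0,"wz": 0,"claw": -0.5},{"tx": 0,"ty": 0,"tz": 0,"wx": 0,"wy": 0,"wz": 0,"claw": -0.5},{"tx": 0,"ty": 0,"tz": 0,"wx": 0,"wy": 0,"wz": 0,"claw": -0.5}]' --newtons 20

```text
time_s: 25.1
ee_pos: [0.6103, -0.1842, 0.0445]
ee_rot: [0.0, 1.0, 0.0, 0.0]
ft_force: [-1.2, -0.4, 2.3]
gripper_width: 0.422
finger_force: 20.0
```

```bash
python3 -c "
from h import *
C=vision.grab_frame('scene'); cv2.imwrite('pics/s5.png',C['pixels'])
s=get_state(); print(s['time_s'],s['ee_pos'],s['joint_pos'],s['ft_force'])"
```

```text
25.15 [ 0.610309   -0.18419459  0.04458058] [-4.70585150e-01  4.24432013e-01  1.68463779e+00 -2.40469014e-04
  1.03184067e+00  1.10000534e+00] [-0.26799237 -0.39478816  3.12560879]
```

View pics/s5.png

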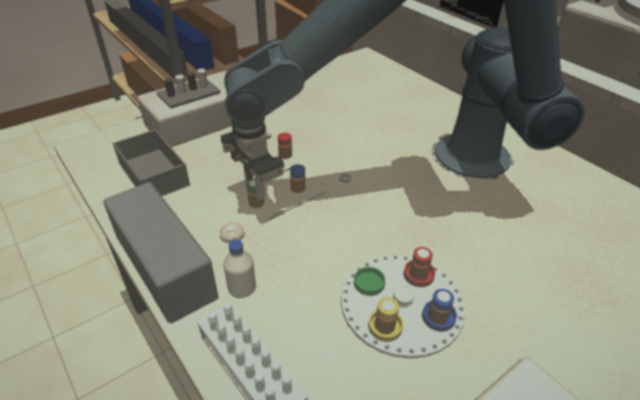

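Yellow is upright in its well at (387,317), and the gripper has green. I carry it to the green well.

Call:
play_rows --motion '[{"tx": 0,"ty": 0,"tz": -0.1,"wx": 0,"wy": 0,"wz": 0,"claw": -0.5},{"tx": 0,"ty": 0,"tz": -0.3,"wx": 0,"wy": 0,"wz": 0,"claw": -0.5},{"tx": 0,"ty": 0,"tz": -0.55,"wx": 0,"wy": 0,"wz": 0,"claw": -0.5},{"tx": 0,"ty": 0,"tz": -0.8,"wx": 0,"wy": 0,"wz": 0,"claw": -0.5},{"tx": 0,"ty": 0,"tz": -1,"wx": 0,"wy": 0,"wz": 0,"claw": -0.5}]'

```text
time_s: 25.57
ee_pos: [0.6103, -0.1838, 0.1667]
ee_rot: [0.0, 1.0, 0.0, 0.001]
ft_force: [1.1, 0.7, -0.4]
gripper_width: 0.421
finger_force: 20.0
```

Call:
play_rows --motion '[{"tx": 0,"ty": -0.1,"tz": 0,"wx": 0,"wy": 0,"wz": 0,"claw": -0.5},{"tx": 0,"ty": -0.3,"tz": 0,"wx": 0,"wy": 0,"wz": 0,"claw": -0.5},{"tx": 0,"ty": -0.52,"tz": 0,"wx": 0,"wy": 0,"wz": 0,"claw": -0.5},{"tx": 0,"ty": -0.75,"tz": 0,"wx": 0,"wy": 0,"wz": 0,"claw": -0.5},{"tx": 0,"ty": -1,"tz": 0,"wx": 0,"wy": 0,"wz": 0,"claw": -0.5}]'

```text
time_s: 25.98
ee_pos: [0.6088, -0.0621, 0.1626]
ee_rot: [-0.001, 1.0, -0.0, -0.001]
ft_force: [-0.1, -0.2, -1.2]
gripper_width: 0.42
finger_force: 20.0
```

Call:
play_rows --motion '[{"tx": -0.05,"ty": -0.25,"tz": 0,"wx": 0,"wy": 0,"wz": 0,"claw": -0.5},{"tx": -0.1,"ty": -0.5,"tz": 0,"wx": 0,"wy": 0,"wz": 0,"claw": -0.5},{"tx": -0.15,"ty": -0.75,"tz": 0,"wx": 0,"wy": 0,"wz": 0,"claw": -0.5},{"tx": -0.2,"ty": -1,"tz": 0,"wx": 0,"wy": 0,"wz": 0,"claw": -0.5}]'

```text
time_s: 26.32
ee_pos: [0.5842, 0.0583, 0.1626]
ee_rot: [-0.0, 1.0, 0.0, -0.001]
ft_force: [0.5, -0.0, -0.4]
gripper_width: 0.42
finger_force: 20.0
```

Call:
play_rows --motion '[{"tx": -0.05,"ty": -0.25,"tz": 0,"wx": 0,"wy": 0,"wz": 0,"claw": -0.5},{"tx": -0.1,"ty": -0.5,"tz": 0,"wx": 0,"wy": 0,"wz": 0,"claw": -0.5},{"tx": -0.15,"ty": -0.75,"tz": 0,"wx": 0,"wy": 0,"wz": 0,"claw": -0.5},{"tx": -0.213,"ty": -1,"tz": 0,"wx": 0,"wy": 0,"wz": 0,"claw": -0.5}]'

```text
time_s: 26.65
ee_pos: [0.5586, 0.178, 0.1627]
ee_rot: [-0.0, 1.0, 0.0, -0.001]
ft_force: [0.6, 0.7, -0.5]
gripper_width: 0.423
finger_force: 20.0
```

Call:
play_rows --motion '[{"tx": 0,"ty": -0.09,"tz": 0,"wx": 0,"wy": 0,"wz": 0,"claw": -0.5},{"tx": 0,"ty": -0.09,"tz": 0,"wx": 0,"wy": 0,"wz": 0,"claw": -0.5},{"tx": 0,"ty": -0.09,"tz": 0,"wx": 0,"wy": 0,"wz": 0,"claw": -0.5},{"tx": 0,"ty": -0.09,"tz": 0,"wx": 0,"wy": 0,"wz": 0,"claw": -0.5},{"tx": 0,"ty": -0.09,"tz": 0,"wx": 0,"wy": 0,"wz": 0,"claw": -0.5},{"tx": 0,"ty": -0.09,"tz": 0,"wx": 0,"wy": 0,"wz": 0,"claw": -0.5}]'

```text
time_s: 27.15
ee_pos: [0.5607, 0.1857, 0.164]
ee_rot: [0.0, 1.0, -0.001, -0.0]
ft_force: [0.5, 0.3, -1.7]
gripper_width: 0.422
finger_force: 20.0
```

Call:
play_rows --motion '[{"tx": 0,"ty": 0,"tz": 0.15,"wx": 0,"wy": 0,"wz": 0,"claw": -0.5},{"tx": 0,"ty": 0,"tz": 0.35,"wx": 0,"wy": 0,"wz": 0,"claw": -0.5},{"tx": 0,"ty": 0,"tz": 0.55,"wx": 0,"wy": 0,"wz": 0,"claw": -0.5},{"tx": 0,"ty": 0,"tz": 0.68,"wx": 0,"wy": 0,"wz": 0,"claw": -0.5},{"tx": 0,"ty": 0,"tz": 0.76,"wx": 0,"wy": 0,"wz": 0,"claw": -0.5},{"tx": 0,"ty": 0,"tz": 0.8,"wx": 0,"wy": 0,"wz": 0,"claw": -0.5},{"tx": 0,"ty": 0,"tz": 0.8,"wx": 0,"wy": 0,"wz": 0,"claw": -0.5},{"tx": 0,"ty": 0,"tz": 0.8,"wx": 0,"wy": 0,"wz": 0,"claw": -0.5}]'

```text
time_s: 27.82
ee_pos: [0.5611, 0.1867, 0.069]
ee_rot: [-0.0, 1.0, -0.0, 0.001]
ft_force: [-0.5, 0.2, -0.2]
gripper_width: 0.42
finger_force: 20.0
```

Call:
play_rows --motion '[{"tx": 0,"ty": 0,"tz": 0.015,"wx": 0,"wy": 0,"wz": 0,"claw": -0.5},{"tx": 0,"ty": 0,"tz": 0.03,"wx": 0,"wy": 0,"wz": 0,"claw": -0.5},{"tx": 0,"ty": 0,"tz": 0.04,"wx": 0,"wy": 0,"wz": 0,"claw": -0.5},{"tx": 0,"ty": 0,"tz": 0.05,"wx": 0,"wy": 0,"wz": 0,"claw": -0.5},{"tx": 0,"ty": 0,"tz": 0.06,"wx": 0,"wy": 0,"wz": 0,"claw": -0.5},{"tx": 0,"ty": 0,"tz": 0.06,"wx": 0,"wy": 0,"wz": 0,"claw": -0.5},{"tx": 0,"ty": 0,"tz": 0.06,"wx": 0,"wy": 0,"wz": 0,"claw": -0.5}]'

```text
time_s: 28.4
ee_pos: [0.5603, 0.1869, 0.0609]
ee_rot: [-0.0, 1.0, 0.0, -0.0]
ft_force: [0.1, 0.3, -0.8]
gripper_width: 0.419
finger_force: 20.0
```

Call:
play_rows --motion '[{"tx": 0,"ty": 0,"tz": 0.005,"wx": 0,"wy": 0,"wz": 0,"claw": -0.5},{"tx": 0,"ty": 0,"tz": 0.01,"wx": 0,"wy": 0,"wz": 0,"claw": -0.5},{"tx": 0,"ty": 0,"tz": 0.014,"wx": 0,"wy": 0,"wz": 0,"claw": -0.5},{"tx": 0,"ty": 0,"tz": 0.018,"wx": 0,"wy": 0,"wz": 0,"claw": -0.5},{"tx": 0,"ty": 0,"tz": 0.018,"wx": 0,"wy": 0,"wz": 0,"claw": -0.5},{"tx": 0,"ty": 0,"tz": 0.018,"wx": 0,"wy": 0,"wz": 0,"claw": -0.5}]'

```text
time_s: 28.9
ee_pos: [0.5605, 0.1869, 0.0596]
ee_rot: [0.0, 1.0, 0.0, -0.0]
ft_force: [-2.1, -0.4, 5.3]
gripper_width: 0.425
finger_force: 20.0
```

Contact is made. I release, raise and back away for a clear look.

Call:
play_rows --motion '[{"tx": 0,"ty": 0,"tz": 0,"wx": 0,"wy": 0,"wz": 0,"claw": -0.1},{"tx": 0,"ty": 0,"tz": 0,"wx": 0,"wy": 0,"wz": 0,"claw": 0},{"tx": 0,"ty": 0,"tz": 0,"wx": 0,"wy": 0,"wz": 0,"claw": 0.1},{"tx": 0,"ty": 0,"tz": 0,"wx": 0,"wy": 0,"wz": 0,"claw": 0.3},{"tx": 0,"ty": 0,"tz": 0,"wx": 0,"wy": 0,"wz": 0,"claw": 0.3},{"tx": 0,"ty": 0,"tz": 0,"wx": 0,"wy": 0,"wz": 0,"claw": 0.3}]'

```text
time_s: 29.4
ee_pos: [0.5603, 0.1868, 0.0586]
ee_rot: [0.0, 1.0, 0.0, -0.0]
ft_force: [0.0, 0.3, -0.1]
gripper_width: 0.649
finger_force: 0.0
```

Call:
play_rows --motion '[{"tx": 0,"ty": 0,"tz": -0.1,"wx": 0,"wy": 0,"wz": 0,"claw": 0.4},{"tx": 0,"ty": 0,"tz": -0.25,"wx": 0,"wy": 0,"wz": 0,"claw": 0.4},{"tx": 0,"ty": 0,"tz": -0.5,"wx": 0,"wy": 0,"wz": 0,"claw": 0.4},{"tx": 0,"ty": 0,"tz": -0.75,"wx": 0,"wy": 0,"wz": 0,"claw": 0.4},{"tx": 0,"ty": 0,"tz": -1,"wx": 0,"wy": 0,"wz": 0,"claw": 0.4}]'

```text
time_s: 29.82
ee_pos: [0.5602, 0.1868, 0.1809]
ee_rot: [-0.0, 1.0, 0.0, 0.0]
ft_force: [0.4, -0.5, 0.8]
gripper_width: 0.702
finger_force: 0.0
```

Call:
play_rows --motion '[{"tx": 0,"ty": 0.2,"tz": 0,"wx": 0,"wy": 0,"wz": 0,"claw": 0.4},{"tx": 0,"ty": 0.45,"tz": 0,"wx": 0,"wy": 0,"wz": 0,"claw": 0.4},{"tx": 0,"ty": 0.75,"tz": 0,"wx": 0,"wy": 0,"wz": 0,"claw": 0.4},{"tx": 0,"ty": 1,"tz": 0,"wx": 0,"wy": 0,"wz": 0,"claw": 0.4}]'

```text
time_s: 30.15
ee_pos: [0.5605, 0.0654, 0.1801]
ee_rot: [0.0, 1.0, 0.0, 0.001]
ft_force: [0.4, 0.1, -0.1]
gripper_width: 0.698
finger_force: 0.0
```

Call:
play_rows --motion '[{"tx": 0,"ty": 0.25,"tz": 0,"wx": 0,"wy": 0,"wz": 0,"claw": 0.4},{"tx": 0,"ty": 0.5,"tz": 0,"wx": 0,"wy": 0,"wz": 0,"claw": 0.4},{"tx": 0,"ty": 0.75,"tz": 0,"wx": 0,"wy": 0,"wz": 0,"claw": 0.4},{"tx": 0,"ty": 1,"tz": 0,"wx": 0,"wy": 0,"wz": 0,"claw": 0.4},{"tx": 0,"ty": 1,"tz": 0,"wx": 0,"wy": 0,"wz": 0,"claw": 0.4},{"tx": 0,"ty": 1,"tz": 0,"wx": 0,"wy": 0,"wz": 0,"claw": 0.4},{"tx": 0,"ty": 1,"tz": 0,"wx": 0,"wy": 0,"wz": 0,"claw": 0.4},{"tx": 0,"ty": 1,"tz": 0,"wx": 0,"wy": 0,"wz": 0,"claw": 0.4}]'

```text
time_s: 30.82
ee_pos: [0.5604, -0.0521, 0.1791]
ee_rot: [-0.0, 1.0, 0.001, 0.0]
ft_force: [0.0, 0.5, -0.3]
gripper_width: 0.699
finger_force: 0.0
```

```bash
python3 -c "
from h import *
T=vision.grab_frame('top'); C=vision.grab_frame('scene')
cv2.imwrite('pics/s6.png',np.vstack([T['pixels'][60:270,60:560],C['pixels'][130:360,130:630]]))
for n,p in dict(b=(405,198),r=(481,225)).items():
    c,ax=sat(T['pixels'],p,14,110 if n=='b' else 0); print(n,plane(T,c,.06))
s=get_state(); print(s['time_s'],s['ee_pos'])"
```

```text
b [ 0.49299348 -0.17119765]
r [ 0.43679507 -0.30763438]
30.9167 [ 0.56044587 -0.05196809  0.1788887 ]
```

View pics/s6.png

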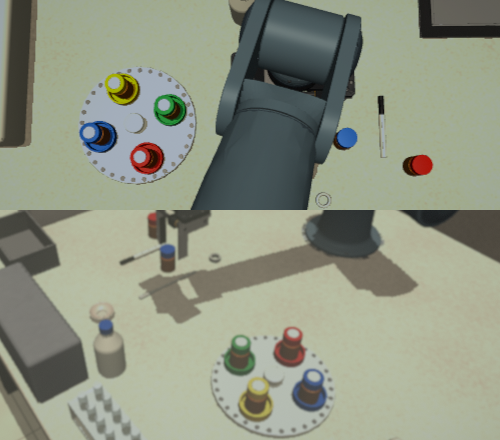

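All four vials stand in the wells of their own colours (top view, crop: yellow (117,84), green (167,105), blue (93,134), red (145,157)). The spares are where they were, at (346,138) and (420,165). I am handing in the job.

```bash
python3 -c "
from rig import arm
print(arm.sign_off())"
```

```text
the job is handed in; nothing more can be done
None
```

The four septum vials stand upright in the wells of their own cap colours, the two solid-capped spares were left untouched, and the job was handed in at about 31 s.

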